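Switch off the hob's isolator under its push-latch flap

ROBOT

A 6-joint arm with a two-finger parallel gripper is mounted at the origin on the work surface. World frame = base frame: x ahead of the robot, y to its left, z up, the work surface at z = 0. Lengths are in mm, angles in rad, forces in N, time in s.
With the tool pointing down it reaches from about 400 to 925 mm from the base axis. Payload 12.5 kg.
Tool frame: the origin (TCP) lies on the front face of the gripper's body, between the roots of the fingers; the fingertips stand 78 mm ahead of it and the grasp point (between the pads) lies 59 mm ahead of it (env.nose_length is the distance from the TCP to the fingertips, in mm); z points along the fingers, y is the line along which they close (so a half turn about z gives the same grasp; the last joint's range is limited). The gripper opens to 95 mm and grips with 3 to 60 N. Pads are 20 mm wide; open, the fingers measure 119 mm over their backs; the gripper's body (75 mm by 180 mm) begins 59 mm behind the grasp point.
Start: joints at [1.129, 0.491, 1.559, -0, 1.092, -0.106], TCP at [205.934, 590.109, 292.261] pointing down, gripper open.
Joint ranges: [-3.1, 3.1], [-0.84, 2.19], [0.05, 2.79], [-1.13, 4.28], [0.06, 2.93], [-2.69, 2.69]. Speed limits (rad/s): [2.22, 2.22, 2.79, 3.14, 3.14, 3.14].

INTERFACE

Orientations are given as [roll, pitch, yaw] about the fixed x, y, z axes, in that order (R = Rz(yaw) Ry(pitch) Rx(roll)).
In Python, from cell import env gives the robot as it stands.
- The arm moves only by the tool jog_arm, never from a script. Its argument "motion" is a list of rows, each a list of 7 numbers: the turn, a rotation vector about the tool's x, y, z in degrees, then the shift along the tool's x, y, z in mm, then the finger opening in mm, from 0 to 95.1. In form: [[wx, wy, wz, x, y, z, hand], ...]. A call has 1 to 10 rows; each row shifts and turns the commanded pose from where the row before left it, along the tool's axes as they then stand; what a row does not reach is not made up. A row lasts 1/8 s, in which the tool goes at most 62.5 mm and 10.7 degrees, less where a joint would pass 70% of its speed; a pose out of reach is approached as far as the arm can. A call is refused whole if a number of a shift passes 62.5 or a number of a turn 10.7, either way. A call with a gripper value outside its range is refused whole. The fingers move at their own pace and stop on an object; the grip force is fixed at half the most. Time passes only in rows, so rows that do not move let the fingers close. It gives the time, the measured TCP pose, the force, the opening and the grip force at its end, in the units of the state.
- env.state(): the state, without advancing time (a new reading comes with each control period).
- env.read_camera(name): name is "side" or "top"; returns a dict with "color" (384x512x3 uint8, red, green, blue), "z_map" (384x512 float32, mm along the optical axis (not along the pixel's ray), 0 where there is no reading), "camera_matrix" (3x3 intrinsics, pixels), "world_to_cam" (4x4, takes a point from world to camera coordinates). Camera axes: x right, y up, looking along -z (the intrinsics and any distortion apply to the point x, -y, -z); pixel columns grow to the right and rows downward; lengths in mm; the calibration is good to about 2 mm. A picture is of the moment at which its call begins.
- env.job_done(): hands the job in; it is judged then, once.
Trained networks look in the newest picture that a camera, given by its name, has taken for a name from the list of things; names that differ only in an ending like _2 or _b are one class to them, and where a whole thing is asked for, a point or a joint stands for the part that bears it (a point fixed in the world has none). Each returns a list of dicts, best first, with "score" (0 to 1); they miss things now and then, are a little off and sometimes report something else, mostly with a low value. They report only what shows in the picture. A call takes as long as a camera call.
- env.recognise(camera, thing): "location" ([column, row] in pixels, amid what is visible of it).
The state is a dict: "t": time; "joints": joint angles; "qvel": joint speeds; "tau": joint torques, N m; "eef_pos": TCP position; "tcp_rot": TCP orientation; "ft_force": force on the tool from outside, world axes, zero at the start; "moment": the same for the moment, N m; "opening": opening from 0.0 (shut) to 1.0 (fully open); "grip_force": force on a finger pad.
Only numpy, scipy, OpenCV 4.12 (cv2) and the standard library are available. Lean on these libraries where they do the work, as an engineer would, in place of code of your own. Each camera call takes 0.05 s, during which the arm holds its last target. There are 200 camera calls.

TASK

The shoot is over: press the aluminium push-latch flap in the worktop beside the hob so that it pops open, and press the raised end of the red rocker inside to switch the hob off. Then push the flap over and press it down again until it latches, flush with the worktop, and take the hand away. Use light pushes of the closed fingertips only: grip nothing, and leave the pot, salt jar, mill and cup where they stand.

Things in the scene. Friction and masses are not known exactly. Their poses are not given: they have to be found in the camera images.
- worktop: Fixed wooden worktop section, 540 (x) x 640 (y) mm, 90 mm high; origin: centre of its underside; x away from the robot, y left, z up. Black hob on its -y half. On its +y half a black-rimmed box shut by an aluminium flap: opening 105 (x) x 165 (y) mm centred at (-50, 125) mm. In it, 27 mm down, a white plate with a red rocker; at mid front a latch housing reaches 18 mm in, 16 mm down.
- hinge_line (a point): Middle of the flap's hinge line, which runs along the worktop's y at the flap's far (+x) edge, 89 mm above the table; fixed to the worktop, axes as the worktop's.
- flap (a joint): Flap angle (rad): 0 latched flush; 1.75 fully open, just past upright; -0.067 firm stop, 5.5 mm below flush at the mark. A spring opens it. Latched: press to the stop (4 N at the mark), let go, it swings open in 2 s. To shut: push its outer face over to the robot and down (3 to 6 N near the free edge) to the stop; let go, it rises to flush and stays.
- press_mark (a point): Dark 14 mm dot on the flap's outer face, mid-width, 83 mm from the hinge, 20 mm from the free (robot-side) edge. The flap is a plate reaching from 1 to 103 mm from the hinge, 163 mm wide, 5 mm thick; this face is 2.5 mm above the hinge line when shut. Axes turn with the flap; at 0 rad x towards the hinge, y along it, z out of the outer face.
- isolator (a joint): Angle of the red rocker switch (rad): 0 on (its -y, hob-side end raised), 0.34 off (that end pressed down to its firm stop, its +y end raised). It is stiff and stays where it is left; pressing the raised end down takes about 4 N.
- off_end (a point): Point on top of the rocker's raised (-y, hob-side) end, at the white ring, 19 mm from its pivot. The rocker is 52 (along y) x 26 mm; its pivot lies 63.5 mm from the hinge line towards the robot and 36 mm from mid-width towards the hob. On: this point is 13 mm below the worktop's top; it sinks 6 mm when switched off.
- pot: Glass pot, 186 mm across, 95 mm high, with two loop handles along y, standing on the hob's far burner; origin at the centre of its underside. To be left alone.
- salt_jar: Glass jar with steel cap, 54 mm across, 75 mm high, standing on the worktop near the flap; origin at the centre of its underside. To be left alone.
- mill: Dark wooden pepper mill, 52 mm across, 120 mm high, standing on the worktop near the flap; origin at the centre of its underside. To be left alone.
- cup: Steel cup, 68 mm across, 60 mm high, standing on the worktop near the flap; origin at the centre of its underside. To be left alone.

How it is judged:
By the outcome, as a careful person would: the job done as asked, in the order asked, and still so for the second after the job is handed in, with the robot touching nothing.
It also fails if it takes over 67 s, if anything falls off the work surface, if the arm or the gripper's body presses on something with over 40 N, if the wrist force passes 120 N, or if a joint passes its speed limit or range.

## Working session

There is one attempt and no reset: what is moved stays moved. The work goes in short steps, Python scripts to look and compute and a tool call to move; the robot and the scene stay as the last step left them, time stands still between calls to the robot, and variables do not carry over. Pictures are saved under pics/ and viewed, at most 10 in all, crops included, and the job is handed in when it is done.

Besides the shell and the picture viewer there is one more tool, called after "Call:" as name(argument=value, ...), one argument or row to a line, values as JSON. jog_arm: Moves the arm, as the interface text tells. Its arguments: {"type":"object","properties":{"motion":{"type":"array"}},"required":["motion"]}

```bash
ls; mkdir -p pics; cat > h.py <<'E'
import numpy as np, cv2
from cell import env
def look(c):
    return env.read_camera(c)
def pix2w(im,u,v,z=None,r=2):
    K=im["camera_matrix"];T=np.linalg.inv(im["world_to_cam"])
    d=np.array([(u-K[0,2])/K[0,0],-(v-K[1,2])/K[1,1],-1.])
    o=T[:3,3];D=T[:3,:3]@d
    if z is not None: return o+D*(z-o[2])/D[2]
    p=im["z_map"][int(v)-r:int(v)+r+1,int(u)-r:int(u)+r+1];p=p[p>0]
    return o+D*np.median(p) if p.size else None
def w2pix(im,p):
    q=im["world_to_cam"]@np.r_[p,1.];K=im["camera_matrix"]
    return [K[0,0]*q[0]/-q[2]+K[0,2],K[1,1]*-q[1]/-q[2]+K[1,2]]
E
python3 - <<'E'
from h import *
np.set_printoptions(precision=1,suppress=True)
ims={}
for c in("top","side"):
    im=look(c);ims[c]=im["color"][:,:,::-1]
    cv2.imwrite(f"pics/{c}0.png",ims[c])
    print(c,"campos",np.linalg.inv(im["world_to_cam"])[:3,3])
    for n in["worktop","flap","press_mark","pot","salt_jar","mill","cup"]:
        for d in env.recognise(c,n)[:2]:
            print(n,round(d["score"],2),d["location"],pix2w(im,*d["location"]))
s=env.state();print({k:s[k] for k in("t","eef_pos","tcp_rot","ft_force","opening")})
E
```

```text
pics
top campos [ 546.3   32.  1070.7]
worktop 0.69 [241.3, 212.8] [555.8  97.7  89.9]
flap 0.75 [204.6, 221.4] [530.  196.9  92. ]
press_mark 0.73 [205.6, 222.0] [528.4 194.1  91.7]
pot 0.68 [301.6, 144.1] [737.2 -58.1 145.2]
salt_jar 0.84 [219.3, 140.7] [738.  154.2 164.7]
mill 0.85 [161.3, 135.2] [747.6 302.1 173.2]
mill 0.71 [149.2, 247.4] [456.1 344.9  93.5]
cup 0.65 [151.1, 246.1] [459.6 340.1  92.9]
side campos [347.5 709.  586.4]
worktop 0.73 [283.3, 266.0] [521.1 236.6  92.4]
flap 0.97 [284.2, 251.6] [532.9 202.8  91.9]
press_mark 0.61 [288.0, 252.3] [526.  202.3  92.5]
pot 0.87 [242.9, 123.4] [ 768.3 -113.6  156.2]
salt_jar 0.73 [195.1, 193.3] [727.5 173.1 141.9]
mill 0.69 [132.6, 239.7] [737.3 340.6 155.6]
cup 0.81 [300.7, 302.7] [466.1 304.9 100.2]
{'t': 0.8, 'eef_pos': array([205.9, 590.1, 292.3]), 'tcp_rot': array([3.1, 0. , 2.8]), 'ft_force': array([ 0.1, -1.7,  0.5]), 'opening': 1.0002557928158962}
```

```bash
python3 - <<'E'
import cv2
a=cv2.imread("pics/top0.png");b=cv2.imread("pics/side0.png")
a=cv2.resize(a[100:340,100:360],None,fx=2.5,fy=2.5)
cv2.imwrite("pics/top0c.png",a)
E
```

```text
(no output)
```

View pics/top0c.png

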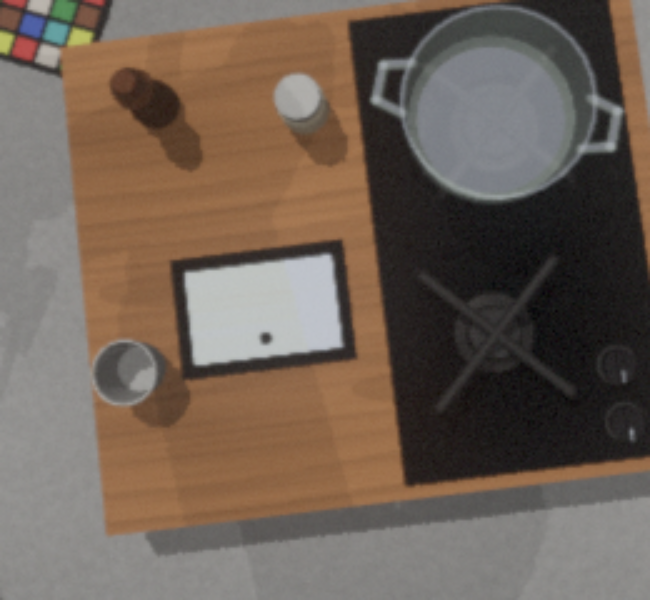

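View pics/side0.png

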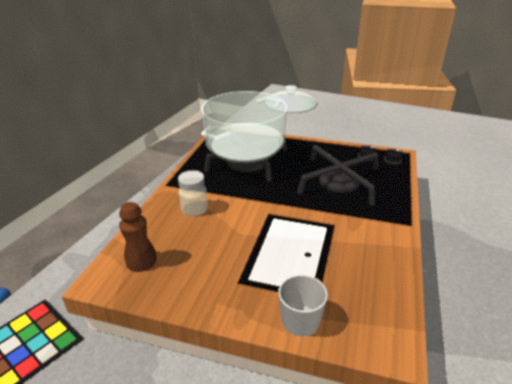

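The top crop shows the flap as the light plate with corners near (182,270), (331,252), (346,352) and (192,367), and the dot at (265,338), which is full-frame (206,235). The cup is near the flap's robot-side left corner, with the jar and mill behind. The side view agrees, with its dot at (308,254).

```bash
cat > m.py <<'E'
from h import *
np.set_printoptions(precision=1,suppress=True)
res={}
for c,seed in(("top",(195,220)),("side",(285,240))):
    im=look(c);g=cv2.cvtColor(im["color"],cv2.COLOR_RGB2HSV)
    m=((g[...,1]<60)&(g[...,2]>150)).astype(np.uint8)
    n,l=cv2.connectedComponents(m);k=(l==l[seed[1],seed[0]]).astype(np.uint8)
    cn=max(cv2.findContours(k,cv2.RETR_EXTERNAL,cv2.CHAIN_APPROX_NONE)[0],key=cv2.contourArea)
    h=cv2.convexHull(cn)[:,0]
    W=np.array([pix2w(im,*p,z=91.5)[:2] for p in h],np.float32)
    r=cv2.minAreaRect(W);print(c,k.sum(),"rect",r);print(cv2.boxPoints(r))
    f=np.zeros_like(k);cv2.fillPoly(f,[h],1);f=cv2.erode(f,np.ones((5,5)))
    d=(f>0)&(im["color"].max(2)<120);v,u=np.nonzero(d)
    if len(u):print("dot",len(u),u.mean(),v.mean(),pix2w(im,u.mean(),v.mean(),z=91.5))
    # worktop top edges / wood
    z=[pix2w(im,*p)[2] for p in [(int(h[:,0].mean()),int(h[:,1].mean()))]];print("flapz",z)
E
python3 m.py; grep -n . /dev/null; python3 - <<'E'
from h import *
s=env.state();print(s["eef_pos"],s["tcp_rot"])
E
```

```text
top 2182 rect ((524.2485961914062, 196.696533203125), (100.69152069091797, 161.53399658203125), 8.554080963134766)
[[462.4 269.1]
 [486.5 109.3]
 [586.  124.3]
 [562.  284.1]]
dot 13 205.92307692307693 234.69230769230768 [494.2 192.   91.5]
flapz [np.float64(91.69111396104472)]
side 4323 rect ((508.68695068359375, 216.8831329345703), (128.09893798828125, 209.2499542236328), 8.641114234924316)
[[429.6 310.7]
 [461.1 103.8]
 [587.7 123.1]
 [556.3 329.9]]
dot 594 297.5993265993266 280.3619528619529 [488.3 256.5  91.5]
flapz [np.float64(92.7149159604104)]
[205.91076948 590.12667435 292.27765212] [3.14147786e+00 2.48767605e-05 2.80586752e+00]
```

Call:
jog_arm(
  motion=[
    [0, 0, -9.25, 0, 0, 0, 0],
    [0, 0, -9.25, 0, 0, 0, 0],
    [0, 0, -9.25, 0, 0, 0, 0],
    [0, 0, 0, -25, -48.5, 0, 0],
    [0, 0, 0, -25, -48.5, 0, 0],
    [0, 0, 0, -25, -48.5, 0, 0],
    [0, 0, 0, -25, -48.5, 0, 0],
    [0, 0, 0, -25, -48.5, 0, 0],
    [0, 0, 0, -25, -48.5, 0, 0],
    [0, 0, 0, -25, -48.5, 0, 0],
  ],
)

```text
t: 2.15
eef_pos: [430.1, 278.7, 292.5]
tcp_rot: [3.141, 0.001, -2.993]
ft_force: [0.9, 1.0, 0.0]
opening: 0.023
grip_force: 0.0
```

Call:
jog_arm(
  motion=[
    [0, 0, 0, -25, -48.5, 0, 0],
    [0, 0, 0, -25, -48.5, 0, 0],
    [0, 0, 0, 0, 0, 40, 0],
    [0, 0, 0, 0, 0, 40, 0],
    [0, 0, 0, 0, 0, 0, 0],
    [0, 0, 0, 0, 0, 0, 0],
  ],
)

```text
t: 2.9
eef_pos: [493.5, 192.0, 213.5]
tcp_rot: [3.141, 0.001, -2.993]
ft_force: [0.5, 0.7, -0.3]
opening: 0.002
grip_force: 0.0
```

```bash
cat >> h.py <<'E'
H=np.array([575.6,204.4]);EX=np.array([.9889,.1487]);EY=np.array([-.1487,.9889])
def fl(p): d=np.array(p)[:2]-H; return np.array([d@EX,d@EY,p[2]])
def world(x,y,z): return np.r_[H+x*EX+y*EY,z]
def st():
    s=env.state();np.set_printoptions(precision=2,suppress=True)
    print("t",round(s["t"],2),"tcp'",fl(s["eef_pos"]),"rot",np.degrees(s["tcp_rot"]),"F",s["ft_force"],"op",round(s["opening"],3))
E
python3 - <<'E'
from h import *
st()
im=look("side");cv2.imwrite("pics/s1.png",cv2.resize(im["color"][150:350,180:420,::-1],None,fx=2.5,fy=2.5))
print("dot side",fl(pix2w(im,308,254,z=91.5)),w2pix(im,world(-83,0,91.5)))
E
```

```text
t 2.9 tcp' [-83.01  -0.07 213.49] rot [ 179.99    0.08 -171.47] F [ 0.49  0.71 -0.27] op 0.002
dot side [-83.5   -0.91  91.5 ] [np.float64(307.6189456250563), np.float64(254.29414068294201)]
```

View pics/s1.png

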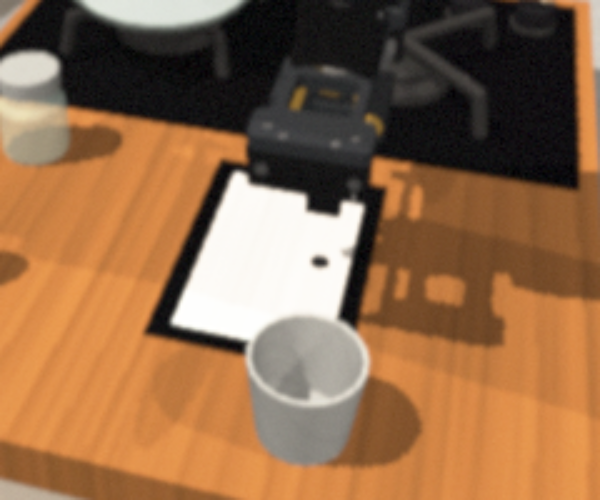

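The fingers are shut and hang above the dot, which is at (320,261) in the crop, with the cup clear. The dot agrees in both cameras, so I'm pressing down.

Call:
jog_arm(
  motion=[
    [0, 0, 0, 0, 0, 25, 0],
    [0, 0, 0, 0, 0, 15, 0],
    [0, 0, 0, 0, 0, 2, 0],
    [0, 0, 0, 0, 0, 2, 0],
    [0, 0, 0, 0, 0, 1, 0],
    [0, 0, 0, 0, 0, 1, 0],
  ],
)

```text
t: 3.7
eef_pos: [493.2, 191.8, 166.8]
tcp_rot: [3.141, 0.001, -2.993]
ft_force: [-0.9, -0.1, 4.3]
opening: 0.006
grip_force: 2.1
```

Call:
jog_arm(
  motion=[
    [0, 0, 0, 0, 0, 1, 0],
    [0, 0, 0, 0, 0, 1, 0],
    [0, 0, 0, 0, 0, 0.5, 0],
    [0, 0, 0, 0, 0, 0, 0],
  ],
)

```text
t: 4.2
eef_pos: [493.3, 191.8, 164.2]
tcp_rot: [3.141, 0.001, -2.993]
ft_force: [-1.6, 0.5, 9.8]
opening: 0.008
grip_force: 5.0
```

At the stop with a jump in force. Now back off.

Call:
jog_arm(
  motion=[
    [0, 0, 0, 0, 0, -30, 0],
    [0, 0, 0, 0, 0, -60, 0],
    [0, 0, 0, 0, 0, -50, 0],
    [0, 0, 0, 0, 0, 0, 0],
    [0, 0, 0, 0, 0, 0, 0],
    [0, 0, 0, 0, 0, 0, 0],
    [0, 0, 0, 0, 0, 0, 0],
    [0, 0, 0, 0, 0, 0, 0],
    [0, 0, 0, 0, 0, 0, 0],
    [0, 0, 0, 0, 0, 0, 0],
  ],
)

```text
t: 5.45
eef_pos: [493.1, 191.7, 303.7]
tcp_rot: [3.142, -0.0, -2.993]
ft_force: [-1.0, 0.1, -0.1]
opening: 0.001
grip_force: 0.0
```

Call:
jog_arm(
  motion=[
    [0, 0, 0, 50, 0, 0, 0],
    [0, 0, 0, 50, 0, 0, 0],
    [0, 0, 0, 0, 0, 0, 0],
    [0, 0, 0, 0, 0, 0, 0],
    [0, 0, 0, 0, 0, 0, 0],
    [0, 0, 0, 0, 0, 0, 0],
    [0, 0, 0, 0, 0, 0, 0],
    [0, 0, 0, 0, 0, 0, 0],
    [0, 0, 0, 0, 0, 0, 0],
  ],
)

```text
t: 6.58
eef_pos: [394.2, 176.9, 303.7]
tcp_rot: [3.142, -0.0, -2.993]
ft_force: [-0.0, 1.0, -0.3]
opening: 0.006
grip_force: 0.0
```

```bash
python3 - <<'E'
from h import *
st()
for c in("top","side"):
    im=look(c);cv2.imwrite(f"pics/{c}2.png",im["color"][:,:,::-1])
    for d in env.recognise(c,"off_end")[:2]+env.recognise(c,"isolator")[:1]:
        print(c,d["score"],d["location"],fl(pix2w(im,*d["location"],z=77)))
    print("exp off_end",w2pix(im,world(-63.5,-55,77)),"flap tip",w2pix(im,world(18,0,190)))
a=cv2.imread("pics/top2.png")[150:290,140:300];b=cv2.imread("pics/side2.png")[150:330,190:400]
a=cv2.resize(a,(400,350));b=cv2.resize(b,(400,343));b=cv2.copyMakeBorder(b,0,7,0,0,cv2.BORDER_CONSTANT)
cv2.imwrite("pics/two2.png",np.hstack([a,b]))
E
```

```text
t 6.58 tcp' [-183.48   -0.22  303.7 ] rot [ 180.     -0.   -171.49] F [-0.01  1.03 -0.31] op 0.006
top 0.47 [219.7, 226.1] [-64.12 -38.17  77.  ]
top 0.62 [218.7, 224.3] [-58.87 -36.    77.  ]
exp off_end [np.float64(225.72044449353297), np.float64(225.11644494265138)] flap tip [np.float64(194.70839474201634), np.float64(195.9555940972635)]
side 0.58 [298.8, 249.1] [-63.18 -24.76  77.  ]
side 0.83 [300.7, 245.3] [-64.5  -35.77  77.  ]
exp off_end [np.float64(302.18673426897436), np.float64(238.54381871098974)] flap tip [np.float64(250.93302554870164), np.float64(198.83256017439916)]
```

View pics/two2.png

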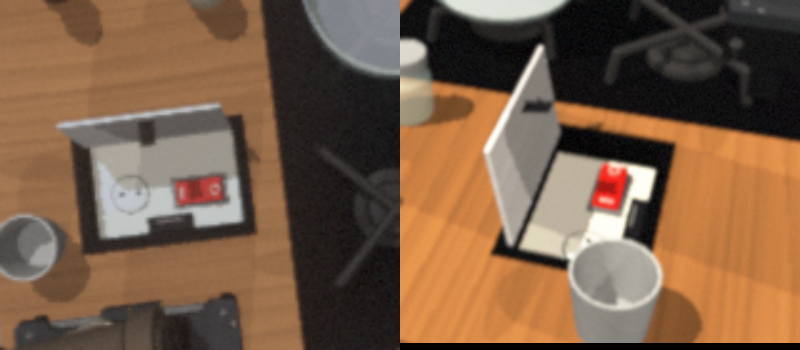

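The left half shows the flap standing open and the red rocker centred at (200,190), with its ring at (214,189). That matches the predicted off_end within 1 px. The right half shows the same thing. Moving over the raised end.

Call:
jog_arm(
  motion=[
    [0, 0, 0, -40, -20, 0, 0],
    [0, 0, 0, -40, -20, 0, 0],
    [0, 0, 0, -40, -19.8, 0, 0],
    [0, 0, 0, 0, 0, 50, 0],
    [0, 0, 0, 0, 0, 50, 0],
    [0, 0, 0, 0, 0, 30, 0],
    [0, 0, 0, 0, 0, 8, 0],
    [0, 0, 0, 0, 0, 0, 0],
  ],
)

```text
t: 7.88
eef_pos: [521.9, 135.6, 166.1]
tcp_rot: [3.142, 0.0, -2.993]
ft_force: [-0.6, 0.9, 0.3]
opening: 0.004
grip_force: 0.0
```

Call:
jog_arm(
  motion=[
    [0, 0, 0, 0, 0, 3, 0],
    [0, 0, 0, 0, 0, 3, 0],
    [0, 0, 0, 0, 0, 2, 0],
    [0, 0, 0, 0, 0, 2, 0],
    [0, 0, 0, 0, 0, 2, 0],
  ],
)

```text
t: 8.5
eef_pos: [521.9, 135.4, 153.9]
tcp_rot: [-3.141, 0.001, -2.993]
ft_force: [-0.8, -2.3, 3.5]
opening: 0.006
grip_force: 1.9
```

Call:
jog_arm(
  motion=[
    [0, 0, 0, 0, 0, 1.5, 0],
    [0, 0, 0, 0, 0, 1, 0],
  ],
)

```text
t: 8.75
eef_pos: [521.9, 135.4, 151.3]
tcp_rot: [-3.141, 0.001, -2.993]
ft_force: [0.2, -3.1, 3.8]
opening: 0.006
grip_force: 2.0
```

Call:
jog_arm(
  motion=[
    [0, 0, 0, 0, 0, 1, 0],
    [0, 0, 0, 0, 0, 0.5, 0],
  ],
)

```text
t: 9.0
eef_pos: [521.8, 135.6, 149.7]
tcp_rot: [3.141, 0.0, -2.993]
ft_force: [-0.2, -3.0, 4.1]
opening: 0.004
grip_force: 2.1
```

Call:
jog_arm(
  motion=[
    [0, 0, 0, 0, 0, 0.7, 0],
    [0, 0, 0, 0, 0, 0, 0],
  ],
)

```text
t: 9.25
eef_pos: [521.7, 135.6, 149.0]
tcp_rot: [3.142, 0.0, -2.993]
ft_force: [1.0, -4.1, 2.5]
opening: 0.004
grip_force: 1.6
```

Call:
jog_arm(
  motion=[
    [0, 0, 0, 0, 0, 0.7, 0],
    [0, 0, 0, 0, 0, 0, 0],
  ],
)

```text
t: 9.5
eef_pos: [521.7, 135.5, 148.3]
tcp_rot: [3.142, 0.0, -2.993]
ft_force: [1.6, -3.2, 2.8]
opening: 0.006
grip_force: 1.7
```

Call:
jog_arm(
  motion=[
    [0, 0, 0, 0, 0, 0.7, 0],
    [0, 0, 0, 0, 0, 0, 0],
  ],
)

```text
t: 9.75
eef_pos: [521.8, 135.6, 148.0]
tcp_rot: [3.142, 0.001, -2.993]
ft_force: [0.2, -3.9, 8.9]
opening: 0.006
grip_force: 4.3
```

Call:
jog_arm(
  motion=[
    [0, 0, 0, 0, 0, 0.5, 0],
    [0, 0, 0, 0, 0, 0, 0],
  ],
)

```text
t: 10.0
eef_pos: [521.8, 135.6, 147.9]
tcp_rot: [3.142, 0.001, -2.993]
ft_force: [-1.0, -3.7, 12.9]
opening: 0.004
grip_force: 6.8
```

Call:
jog_arm(
  motion=[
    [0, 0, 0, 0, 0, -20, 0],
    [0, 0, 0, 0, 0, -60, 0],
    [0, 0, 0, 0, 0, -60, 0],
    [0, 0, 0, 40, 20, -16, 0],
    [0, 0, 0, 40, 20, 0, 0],
    [0, 0, 0, 40, 20, 0, 0],
    [0, 0, 0, 0, 0, 0, 0],
  ],
)

```text
t: 10.88
eef_pos: [391.5, 177.8, 303.1]
tcp_rot: [3.141, -0.001, -2.991]
ft_force: [0.9, -0.8, -0.1]
opening: 0.005
grip_force: 0.0
```

```bash
python3 - <<'E'
from h import *
st()
for c in("top","side"):
    im=look(c);cv2.imwrite(f"pics/{c}3.png",im["color"][:,:,::-1])
    # red rocker heights at -y and +y ends
    for y in(-55,-17):
        for z in (77,71):
            u=w2pix(im,world(-63.5,y,z));print(c,y,z,fl(pix2w(im,*np.round(u),r=1)))
a=cv2.imread("pics/top3.png")[150:290,140:300];b=cv2.imread("pics/side3.png")[210:280,270:350]
a=cv2.resize(a,(400,350));b=cv2.resize(b,(400,350),interpolation=cv2.INTER_CUBIC)
cv2.imwrite("pics/two3.png",np.hstack([a,b]))
E
```

```text
t 10.88 tcp' [-185.99    1.08  303.14] rot [ 179.97   -0.08 -171.38] F [ 0.94 -0.77 -0.07] op 0.005
top -55 77 [-63.33 -55.13  70.96]
top -55 71 [-63.33 -55.13  70.96]
top -17 77 [-63.93 -16.86  77.76]
top -17 71 [-63.93 -16.86  77.76]
side -55 77 [-62.52 -59.64  71.78]
side -55 71 [-63.69 -53.59  72.18]
side -17 77 [-63.55 -15.43  78.31]
side -17 71 [-64.46 -11.15  77.54]
```

View pics/two3.png

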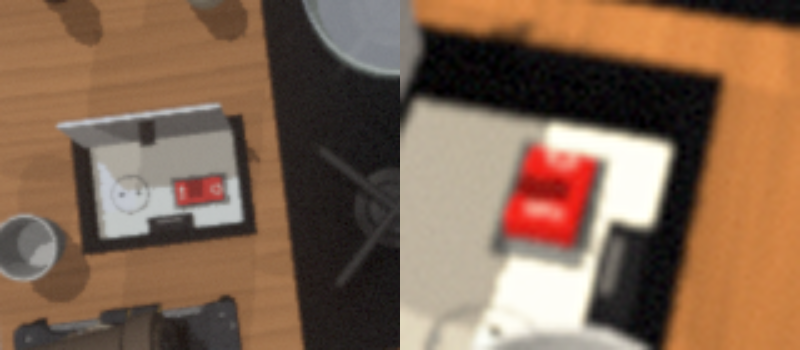

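Depth confirms the rocker is off: the -y end is at 71 mm and the +y end at 78 mm. The left half shows the ring end of the rocker at (216,189) now down and the flap still open. Next I go over the flap and behind it.

Call:
jog_arm(
  motion=[
    [0, 0, 0, 0, -1, -20, 0],
    [0, 0, 0, -59, 0, 0, 0],
    [0, 0, 0, -59, 0, 0, 0],
    [0, 0, 0, -59, 0, 0, 0],
    [0, 0, 0, -59, 0, 0, 0],
    [0, 0, 0, 0, 0, 0, 0],
    [0, 0, 0, 0, 0, 40, 0],
    [0, 0, 0, 0, 0, 35, 0],
    [0, 0, 0, 0, 0, 0, 0],
  ],
)

```text
t: 12.1
eef_pos: [626.9, 210.5, 245.7]
tcp_rot: [-3.141, -0.005, -2.994]
ft_force: [-0.3, 0.1, 0.7]
opening: 0.005
grip_force: 0.0
```

```bash
python3 - <<'E'
from h import *
st()
im=look("side");cv2.imwrite("pics/s4.png",cv2.resize(im["color"][100:320,150:400,::-1],None,fx=2.4,fy=2.4))
E
```

```text
t 12.1 tcp' [ 51.62  -1.61 245.65] rot [-179.99   -0.3  -171.52] F [-0.34  0.1   0.68] op 0.005
```

View pics/s4.png

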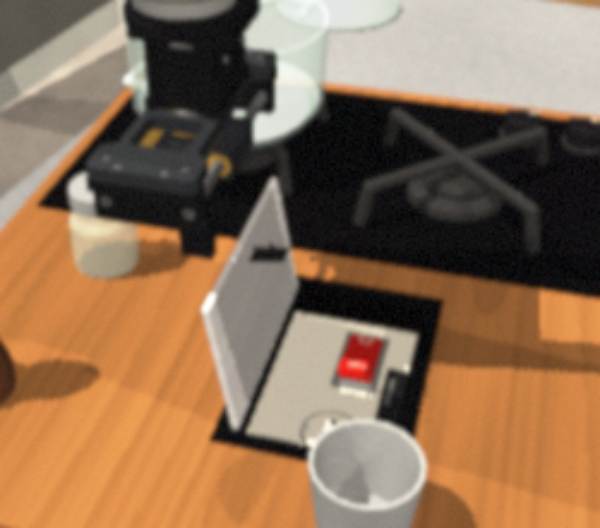

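The fingers stand behind the open flap (shut fingertips at (198,240), flap's top edge at (240,240)), clear of the jar. Starting the push over.

Call:
jog_arm(
  motion=[
    [0, 0, 0, 12, 0, -1, 0],
    [0, 0, 0, 11, 0, -1, 0],
    [0, 0, 0, 11, 0, -1, 0],
    [0, 0, 0, 11, 0, -1, 0],
    [0, 0, 0, 10, 0, 1, 0],
    [0, 0, 0, 10, 0, 2, 0],
  ],
)

```text
t: 12.9
eef_pos: [562.8, 201.4, 249.3]
tcp_rot: [3.141, 0.001, -2.993]
ft_force: [2.5, 0.5, 1.7]
opening: 0.005
grip_force: 1.5
```

Call:
jog_arm(
  motion=[
    [0, 0, 0, 10, 0, 3, 0],
    [0, 0, 0, 10, 0, 4, 0],
    [0, 0, 0, 9, 0, 5.5, 0],
    [0, 0, 0, 9, 0, 6.5, 0],
  ],
)

```text
t: 13.4
eef_pos: [525.4, 195.7, 229.7]
tcp_rot: [3.142, 0.0, -2.993]
ft_force: [5.0, 0.2, 0.8]
opening: 0.006
grip_force: 1.7
```

```bash
python3 - <<'E'
from h import *
st()
E
```

```text
t 13.4 tcp' [-50.95  -1.11 229.68] rot [ 180.      0.02 -171.49] F [5.03 0.25 0.76] op 0.006
```

Call:
jog_arm(
  motion=[
    [0, 0, 0, 8.5, 0, 8.7, 0],
    [0, 0, 0, 8.5, 0, 8.7, 0],
    [0, 0, 0, 3.3, 0, 6.8, 0],
    [0, 0, 0, 3.3, 0, 6.8, 0],
    [0, 0, 0, 3.3, 0, 6.8, 0],
  ],
)

```text
t: 14.02
eef_pos: [499.3, 191.9, 192.0]
tcp_rot: [3.141, 0.001, -2.993]
ft_force: [2.9, 0.8, 3.0]
opening: 0.008
grip_force: 1.7
```

Call:
jog_arm(
  motion=[
    [0, 0, 0, 1.5, 0, 6, 0],
    [0, 0, 0, 1.5, 0, 6, 0],
    [0, 0, 0, 1.5, 0, 6, 0],
    [0, 0, 0, 0, 0, 2, 0],
  ],
)

```text
t: 14.52
eef_pos: [494.8, 191.2, 172.0]
tcp_rot: [3.142, -0.0, -2.993]
ft_force: [2.7, 0.5, 5.7]
opening: 0.009
grip_force: 2.4
```

```bash
python3 - <<'E'
from h import *
st()
E
```

```text
t 14.53 tcp' [-81.91  -1.07 172.05] rot [ 180.     -0.   -171.49] F [2.66 0.48 5.7 ] op 0.009
```

Call:
jog_arm(
  motion=[
    [0, 0, 0, 0, 0, 2, 0],
    [0, 0, 0, 0, 0, 2, 0],
    [0, 0, 0, 0, 0, 1.5, 0],
    [0, 0, 0, 0, 0, 1, 0],
    [0, 0, 0, 0, 0, 0, 0],
  ],
)

```text
t: 15.15
eef_pos: [494.6, 191.1, 165.8]
tcp_rot: [3.142, -0.001, -2.993]
ft_force: [1.1, 1.0, 4.7]
opening: 0.005
grip_force: 2.2
```

Call:
jog_arm(
  motion=[
    [0, 0, 0, 0, 0, 0.7, 0],
    [0, 0, 0, 0, 0, 0.5, 0],
    [0, 0, 0, 0, 0, 0, 0],
  ],
)

```text
t: 15.52
eef_pos: [494.6, 191.1, 164.6]
tcp_rot: [3.142, -0.0, -2.993]
ft_force: [0.1, 0.4, 3.3]
opening: 0.006
grip_force: 2.1
```

Call:
jog_arm(
  motion=[
    [0, 0, 0, 0, 0, 0.6, 0],
    [0, 0, 0, 0, 0, 0, 0],
  ],
)

```text
t: 15.78
eef_pos: [494.7, 191.1, 164.3]
tcp_rot: [3.142, -0.0, -2.993]
ft_force: [-1.3, 0.6, 8.1]
opening: 0.005
grip_force: 4.5
```

Call:
jog_arm(
  motion=[
    [0, 0, 0, 0, 0, 0.4, 0],
    [0, 0, 0, 0, 0, 0, 0],
  ],
)

```text
t: 16.02
eef_pos: [494.6, 191.2, 164.2]
tcp_rot: [3.142, 0.0, -2.993]
ft_force: [-2.3, -0.1, 12.7]
opening: 0.001
grip_force: 6.5
```

At the stop. Lifting gently, then away to the robot side.

Call:
jog_arm(
  motion=[
    [0, 0, 0, 0, 0, -3, 0],
    [0, 0, 0, 0, 0, -5, 0],
    [0, 0, 0, 0, 0, -20, 0],
    [0, 0, 0, 0, 0, -55, 0],
    [0, 0, 0, 0, 0, -55, 0],
    [0, 0, 0, 50, 0, 0, 0],
    [0, 0, 0, 50, 0, 0, 0],
    [0, 0, 0, 0, 0, 0, 0],
    [0, 0, 0, 0, 0, 0, 0],
    [0, 0, 0, 0, 0, 0, 0],
  ],
)

```text
t: 17.27
eef_pos: [396.6, 176.4, 301.4]
tcp_rot: [-3.142, -0.0, -2.993]
ft_force: [0.2, 0.1, 0.3]
opening: 0.005
grip_force: 0.0
```

```bash
python3 - <<'E'
from h import *
st()
im=look("top")
for x in(-20,-50,-95):
    print([round(float(fl(pix2w(im,*np.round(w2pix(im,world(x,y,91.5)))))[2]),1) for y in(-60,0,60)])
im=look("side");cv2.imwrite("pics/s5.png",cv2.resize(im["color"][100:340,110:430,::-1],None,fx=2,fy=2))
E
```

```text
t 17.27 tcp' [-181.12   -1.05  301.43] rot [-180.     -0.01 -171.5 ] F [0.18 0.15 0.3 ] op 0.005
[91.5, 91.3, 92.1]
[92.1, 90.9, 91.9]
[91.1, 92.0, 91.1]
```

View pics/s5.png

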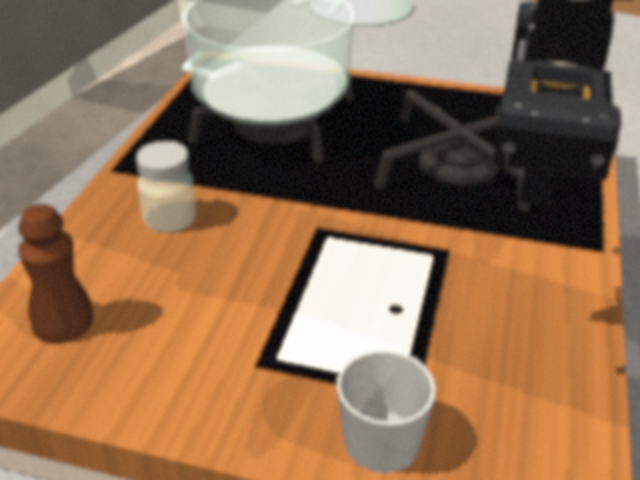

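The flap is shut flush: its surface reads about 91.5 mm throughout, with the dot at (396,309). The hand is clear at (555,130), and the jar, mill, cup and pot are where they stood.

```bash
python3 -c "
from cell import env
print(env.job_done())"
```

```text
the job is handed in; nothing more can be done
None
```

The hob's red rocker is switched off, the flap is latched flush with the worktop, the hand is clear, and the pot, jar, mill and cup were not touched; the job was handed in at about 17 s of the 67 s allowed.

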